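# Flip the model motorcycle's kickstand down and hold the bike upright

## Robot

A 6-joint arm with a two-finger parallel gripper is mounted at the origin on a cart in front of the work surface, level with it; the furniture and walls round the work are solid. World frame = base frame: x ahead of the robot, y to its left, z up, the work surface at z = 0. Lengths are in m, angles in rad, forces in N, time in s.
With the tool pointing down it reaches from about 0.275 to 0.775 m from the base axis. Payload 14.6 kg.
Tool frame: the origin (TCP) lies midway between the tips of the shut fingers; the grasp point (between the pads) lies 19 mm behind it; z points along the fingers, y is the line along which they close (so a half turn about z gives the same grasp; the last joint's range is limited). The gripper opens to 85 mm and grips with 20 to 120 N. Pads are 22 mm wide; open, the fingers measure 114 mm over their backs; the gripper's body (76 mm by 85 mm) begins 54 mm behind the grasp point. The pads swing forward as they close: fully open they stand 13 mm farther back than shut.
Start: joints at [1.141, 0.263, -0.048, 1.259, 0, 1.415], TCP at [0.142, 0.505, 0.231] pointing down, gripper open.
Joint ranges: [-2.65, 2.65], [-0.89, 1.7], [-1.18, 1.37], [-2.13, 2.11], [-1.35, 1.29], [-3.14, 3.14]. Speed limits (rad/s): [1.89, 1.89, 2.57, 2.79, 3.14, 3.14].

## Interface

Orientations are given as a rotation vector (axis times angle).
In Python, from cell import readout, viewer, bot gives the robot as it stands.
- The arm moves only by the shell command python3 -m crank 'ROWS'. ROWS is JSON, a list of rows, each a list of 7 numbers: the shift along the tool's x, y, z in mm, then the turn, a rotation vector about the tool's x, y, z in degrees, then the opening, from -1 (shut) to 1 (fully open), so that 0 is half open. In form: [[tx, ty, tz, rx, ry, rz, grip], ...]. A call has 1 to 10 rows; each row shifts and turns the commanded pose from where the row before left it, along the tool's axes as they then stand; what a row does not reach is not made up. A row lasts 1/10 s, in which the tool goes at most 50 mm and 8.59 degrees, less where a joint would pass 70% of its speed; a pose out of reach is approached as far as the arm can. A call is refused whole if a number of a shift passes 50 or a number of a turn 8.59, either way. A call with a gripper value outside its range is refused whole. The fingers move at their own pace and stop on an object; the grip force is fixed at half the most. Time passes only in rows, so rows that do not move let the fingers close. It gives the time, the measured TCP pose, the force and the opening at its end, in the units of the state.
- readout.state(): the state, without advancing time (a new reading comes with each control period).
- viewer.capture(name): name is "scene" or "side" or "wrist"; returns the picture (420x560x3 uint8, red, green, blue); there is no depth.
- viewer.calibration(name): a dict with "camera_matrix" (3x3 intrinsics, pixels), "xyz" and "attitude" of the camera in the world; the wrist camera has in their place "hand_eye" (4x4, takes a point from camera to tool coordinates, whose origin is the TCP and whose axes are the flange's). Camera axes: x right, y down, z forward; pixel columns grow to the right and rows downward; lengths in m; the calibration is good to about 2 mm. A picture is of the moment at which its call begins: read the wrist's pose just before it. calibration takes no time and is no camera call.
- bot.hand_in(): hands the job in, once; it reports no verdict.
The state is a dict: "time_s": time; "qpos": joint angles; "qvel": joint speeds; "effort": joint torques, N m; "ee_pos": TCP position; "tool_rot": TCP orientation; "force": force on the tool from outside, world axes, zero at the start; "moment": the same for the moment, N m; "grip_width": opening from 0.0 (shut) to 1.0 (fully open).
Only numpy, scipy, OpenCV 4.12 (cv2) and the standard library are available. Lean on these libraries where they do the work, as an engineer would, in place of code of your own. Each camera call takes 0.05 s, during which the arm holds its last target. There are 200 camera calls.

## Task

The model motorcycle leans away from you against two posts on its display base, and I want to unbolt the posts. First flip its kickstand all the way down past its over-centre point while the bike still leans; then take the bike by the yellow fuel tank, bring it upright clear of the posts with both wheels kept down in the groove, and finish while still holding it there: do not let go. Leave the tin, the die and the little blue box alone.

Things in the scene. Friction and masses are not known exactly. Their poses are not given: they have to be found in the camera images.
- base: dark wooden display base, fixed to the table, 96 (x) x 290 (y) x 8 mm thick; origin under its centre on the table; its y axis is the direction of the wheel groove. The groove is between two aluminium ridges 6 mm high and 26 mm apart along the centre line; its floor is the top of the board, 8 mm above the origin
- posts: two fixed upright posts, 10 mm thick at their black rubber sleeves, tops 102 mm above the table, at x = +35 mm, y = +80 and -80 mm from its origin (same origin and axes as the base); at the start the tyres lean on them
- motorcycle: loose model motorcycle, about 270 mm long, 0.7 kg; origin at the bottom of the tyres midway between the two wheels; y points to its front, z up through the tank, -x is the kickstand side (towards the robot). Starts leaning about 0.26 rad about the groove, top towards +x. Round tyres 14 mm wide, so it cannot stand by itself; wheels are locked. Handlebar 80 mm wide at y = +58, z = 142 mm
- tank (a point): centre of the yellow fuel tank, flat-sided, 30 wide (x) x 62 long (y) x 32 mm high; at [0, 16, 126] mm in the motorcycle's frame. Below the tank between z = 73 and 110 mm the bike is at most 20 to 28 mm wide. This is where to grip, across x
- front_tyre (a point): lowest point of the front tyre, at [0, 80, 0] mm in the motorcycle's frame
- rear_tyre (a point): lowest point of the rear tyre, at [0, -80, 0] mm in the motorcycle's frame
- stand_pivot (a point): pivot of the kickstand at [-18, -5, 58] mm in the motorcycle's frame; it turns about the motorcycle's x axis
- stand_tang (a point): middle of the orange tang at the free end of the kickstand: a bar 6 mm thick that sticks out sideways (along the motorcycle's x) from 18 to 43 mm beyond the pivot, this point 32 mm beyond it; 50 mm from the pivot axis. Stowed it is at [-50, -54, 65] mm in the motorcycle's frame
- kickstand (a joint): angle of the kickstand in rad: 0 stowed (pointing to the rear and 0.15 rad up), 1.72 fully down (pointing straight down at the stop, its foot 5 mm clear of the base when the bike is upright). An over-centre spring pulls it to whichever end is nearer, tipping over at 0.86; the tang needs about 2 N downwards to start
- lube_tin: flat round white tin, 60 mm across, 19 mm high; origin under its centre; leave alone
- die_short: upright threaded die, 33 mm across, 56 mm high; origin under its centre; leave alone
- blue_bit_box: little blue box 22 x 30 x 22 mm; origin under its centre; leave alone

How it is judged:
On the way, in this order (a step that is already met when the one before it is completed fails the run):
1. the kickstand is flipped fully down while the motorcycle still leans on its posts (value of joint kickstand above 1.55 rad and angle between motorcycle's own z axis and vertical above 0.14 rad), for 0.2 s.
2. the motorcycle is held upright by the fingers, clear of the posts (angle between motorcycle's own z axis and vertical below 0.087 rad and contact force between the fingers and motorcycle above 1 N and contact force between posts and motorcycle below 0.2 N), for 0.2 s.
At the end, for the whole second after the job is handed in: The kickstand is fully down (above 1.55 rad), and the motorcycle is still held in the fingers at the tank, upright within 5 degrees (0.087 rad), at rest, clear of the posts, with both tyres in the groove (within 12 mm of its centre line and less than 5 mm above its floor) (all of step 2 and value of joint kickstand above 1.55 rad and z of each of front_tyre, rear_tyre in the frame of base below 0.013 m and x of front_tyre in the frame of base between -0.012 and 0.012 m and x of rear_tyre in the frame of base between -0.012 and 0.012 m and distance between the grasp point and tank below 0.05 m and linear speed of motorcycle below 0.03 m/s); the arm keeps its last pose, push and grip.
It fails at once if a wheel is lifted out of the groove (20 mm above its floor) (z of any of front_tyre, rear_tyre in the frame of base above 0.028 m).
It fails at once if the motorcycle falls over (angle between motorcycle's own z axis and vertical above 0.6 rad).
It fails at once if the tin, the die or the blue box is moved (more than 20 mm) (distance of any of lube_tin, die_short, blue_bit_box from where it was at the start of the episode above 0.02 m).
It also fails if it takes over 45 s, if anything falls off the work surface, if the arm or the gripper's body presses on something with over 40 N, if the wrist force passes 120 N, or if a joint passes its speed limit or range.

## Working session

There is one attempt and no reset: what is moved stays moved. The work goes in short steps, Python scripts to look and compute and a shell command to move; the robot and the scene stay as the last step left them, time stands still between calls to the robot, and variables do not carry over. Pictures are saved under pics/ and viewed, on a budget of 10 in all, crops included, one or two more only if the job needs it, and the job is handed in when it is done.

```bash
ls; mkdir -p pics; python3 - <<'E'
from cell import readout, viewer
import cv2,numpy as np
print(readout.state())
for n in ("scene","side","wrist"):
    print(n,viewer.calibration(n))
a=viewer.capture("scene");b=viewer.capture("side")
cv2.imwrite("pics/scene0.png",a[:,:,::-1]);cv2.imwrite("pics/side0.png",b[:,:,::-1])
E
```

```text
pics
{'time_s': 0.0, 'qpos': array([ 1.14070490e+00,  2.63477872e-01, -4.89430231e-02,  1.25940647e+00,
       -1.79272446e-05,  1.41548753e+00]), 'qvel': array([ 0.0003995 , -0.00157303,  0.0001867 ,  0.00162466, -0.00111965,
       -0.00110763]), 'effort': array([-3.84663135e-04, -6.37627888e+01,  3.84569192e+01,  1.37698324e-02,
       -8.77326192e-05, -5.66136364e-06]), 'ee_pos': array([0.14234661, 0.50503819, 0.23084622]), 'tool_rot': array([-4.30232449e-01, -3.11171026e+00,  1.55865462e-03]), 'force': array([-0.38323027, -0.51589379, -0.70425039]), 'moment': array([-0.05369412,  0.05693597,  0.02526798]), 'grip_width': 1.0032043914105007}
scene {'camera_matrix': array([[495.89692621,   0.        , 274.16494182],
       [  0.        , 495.89692621, 213.33821188],
       [  0.        ,   0.        ,   1.        ]]), 'xyz': array([ 0.18014418, -0.24405536,  0.65485073]), 'attitude': array([-2.20561889,  0.51845623, -0.22761289])}
side {'camera_matrix': array([[482.63857607,   0.        , 278.96402474],
       [  0.        , 482.63857607, 205.6067793 ],
       [  0.        ,   0.        ,   1.        ]]), 'xyz': array([ 0.46726634, -0.55609406,  0.50974228]), 'attitude': array([-2.01210044,  0.00884884, -0.0161187 ])}
wrist {'camera_matrix': array([[290.81552134,   0.        , 279.63203393],
       [  0.        , 290.81552134, 209.75165065],
       [  0.        ,   0.        ,   1.        ]]), 'hand_eye': array([[-2.12411594e-05, -9.56350172e-01, -2.92223112e-01,
         7.51135403e-02],
       [ 9.99999243e-01, -3.79915470e-04,  1.17065033e-03,
         2.09750061e-03],
       [-1.23057172e-03, -2.92222866e-01,  9.56349456e-01,
        -1.41764356e-01],
       [ 0.00000000e+00,  0.00000000e+00,  0.00000000e+00,
         1.00000000e+00]])}
```

View pics/scene0.png

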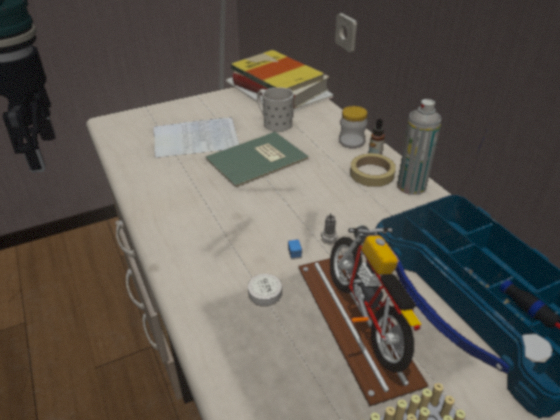

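View pics/side0.png

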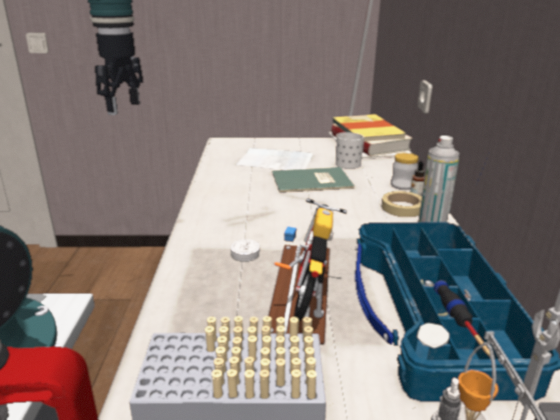

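Both views show the bike: front (handlebar) towards +y, the orange tang at about (358,319) in scene and (283,265) in side. The next step is an enlarged pair of crops.

```bash
python3 - <<'E'
import cv2,numpy as np
a=cv2.imread("pics/scene0.png")[225:405,290:435];b=cv2.imread("pics/side0.png")[195:345,265:360]
A=cv2.resize(a,None,fx=3.2,fy=3.2,interpolation=3);B=cv2.resize(b,None,fx=3.5,fy=3.5,interpolation=3)
c=np.zeros((600,800,3),np.uint8);c[:A.shape[0],:A.shape[1]]=A[:600];c[:B.shape[0],466:466+B.shape[1]]=B
cv2.imwrite("pics/crop1.png",c);print(A.shape,B.shape)
E
```

```text
(576, 464, 3) (525, 332, 3)
```

View pics/crop1.png

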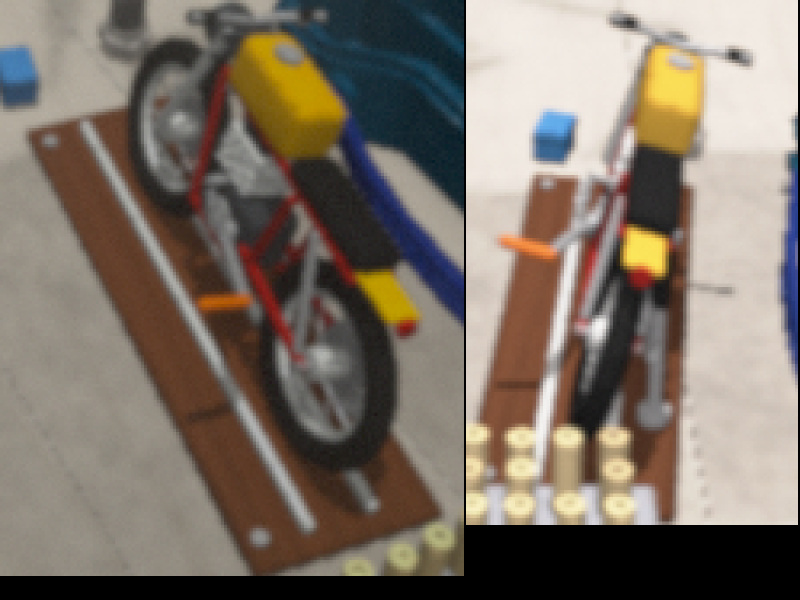

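```bash
cat > h.py <<'E'
import numpy as np,cv2
from scipy.spatial.transform import Rotation as R
from scipy.optimize import least_squares
from cell import viewer,readout
C={n:viewer.calibration(n) for n in("scene","side","wrist")}
def proj(n,P,st=None):
    K=C[n]["camera_matrix"];P=np.atleast_2d(P)
    if n=="wrist":
        T=C[n]["hand_eye"];Rt=R.from_rotvec(st["tool_rot"]).as_matrix()
        Rc=Rt@T[:3,:3];c=Rt@T[:3,3]+st["ee_pos"]
    else: Rc=R.from_rotvec(C[n]["attitude"]).as_matrix();c=C[n]["xyz"]
    q=(P-c)@Rc@K.T;return q[:,:2]/q[:,2:]
def tri(obs):
    f=lambda p:np.concatenate([proj(n,p)[0]-uv for n,uv in obs])
    s=least_squares(f,[.45,.0,.05]);return s.x,np.abs(s.fun).max()
E
python3 - <<'E'
from h import *
S=lambda x,y:(290+x/3.2,225+y/3.2)
D=lambda x,y:(265+(x-466)/3.5,195+y/3.5)
pts={'tangtip':[("scene",S(199,303)),("side",D(503,241))],'tangroot':[("scene",S(250,301)),("side",D(555,255))],
'cap':[("scene",S(290,52)),("side",D(682,62))],
'barL':[("scene",S(193,17)),("side",D(615,19))],'barR':[("scene",S(322,15)),("side",D(750,57))],
'corner':[("scene",S(28,132)),("side",D(531,176))],'cornBR':[("scene",S(440,515)),("side",D(676,520))],
'tail':[("scene",S(407,328)),("side",D(641,278))]}
for k,o in pts.items(): print(k,*[np.round(v,4) for v in tri(o)])
bc=[("scene",S(28,132),(-48,145)),("scene",S(255,575),(-48,-145)),("scene",S(440,515),(48,-145)),("side",D(531,176),(-48,145)),("side",D(693,187),(48,145)),("side",D(676,520),(48,-145))]
def bp(p,q,z=8):
    c,s=np.cos(p[2]),np.sin(p[2]);return np.array([p[0]+(c*q[0]-s*q[1])/1e3,p[1]+(s*q[0]+c*q[1])/1e3,z/1e3])
f=lambda p:np.concatenate([proj(n,bp(p,q))[0]-uv for n,uv,q in bc])
s=least_squares(f,[.5,0,0]);print('base',s.x,np.round(s.fun,1))
b=s.x
# bike: slide dx,dy, lean, yaw within base
mp={'tangtip':(-61,-54,65),'tangroot':(-38,-54,65),'cap':(0,28,143),'barL':(-40,58,142),'barR':(40,58,142)}
def bk(p,q):
    r=R.from_euler('ZY',[p[3],p[2]]).apply(q);return bp(b,(r[0]+p[0],r[1]+p[1]),8+r[2])
f=lambda p:np.concatenate([proj(n,bk(p,q))[0]-uv for k,q in mp.items() for n,uv in pts[k]])
s=least_squares(f,[0,0,.26,0]);print('bike',s.x);print(np.round(s.fun.reshape(-1,4),1))
p=s.x
for k,q in {**mp,'tang':(-50,-54,65),'tank':(0,16,126),'pivot':(-18,-5,58)}.items():print(k,np.round(bk(p,q),4))
E
```

```text
tangtip [0.4738 0.1184 0.0853] 0.1455
tangroot [0.4976 0.112  0.0811] 0.4347
cap [0.5619 0.1854 0.1461] 0.0021
barL [0.531 0.222 0.152] 0.172
barR [0.5987 0.2082 0.1373] 0.2027
corner [0.4927 0.3128 0.0088] 0.1912
cornBR [0.5485 0.0208 0.0027] 0.6253
tail [0.5326 0.0529 0.1082] 0.1052
base [ 0.52015709  0.16698221 -0.14133752] [-1.1 -1.2 -0.5  0.9  2.2 -0.   0.3 -0.9  0.3 -0.8 -1.  -0.4]
bike [-1.15546198 -3.29353926  0.29746117  0.03830795]
[[ 1.9  0.7 -0.   0.1]
 [-0.8 -0.1 -1.5  0.3]
 [-0.2 -0.4  0.6  0.2]
 [-1.2 -1.  -1.8 -1.4]
 [ 0.4 -0.6  2.2  1.6]]
tangtip [0.4739 0.1142 0.088 ]
tangroot [0.4958 0.1119 0.0813]
cap [0.5631 0.1874 0.1447]
barL [0.5279 0.2212 0.1555]
barR [0.604  0.2134 0.132 ]
tang [0.4844 0.1131 0.0848]
tank [0.5569 0.176  0.1285]
pivot [0.5178 0.1589 0.0687]
```

The tang is at about (0.484, 0.113, 0.085), which agrees with the text. Lean is about 0.28 and groove yaw about -0.14. I'll work out the approach above the tang.

```bash
cat >> h.py <<'E'
def go(target,rot=None):
    s=readout.state();r=R.from_rotvec(s["tool_rot"])
    print("tool shift mm",np.round(r.inv().apply(np.array(target)-s["ee_pos"])*1e3,1),"at",np.round(s["ee_pos"],4),"t",s["time_s"])
    print("axes",np.round(r.as_matrix(),3).tolist())
    if rot is not None: print("turn deg",np.round((r.inv()*rot).as_rotvec(degrees=True),2))
def rot_from(xax,zax):
    z=np.array(zax,float);z/=np.linalg.norm(z);x=np.array(xax,float);x-=z*(x@z);x/=np.linalg.norm(x)
    return R.from_matrix(np.stack([x,np.cross(z,x),z],1))
E
python3 - <<'E'
from h import *
go([.482,.116,.15],rot_from([-.99,.14,0],[0,0,-1]))
E
```

```text
tool shift mm [-432.5 -282.2   81.1] at [0.1423 0.5051 0.2309] t 0.1
axes [[-0.962, 0.271, -0.0], [0.271, 0.962, -0.001], [0.0, -0.001, -1.0]]
turn deg [-0.05 -0.01 -7.69]
```

```bash
python3 -m crank '[[-36,-23.5,0,0,0,0,-1],[-36,-23.5,0,0,0,0,-1],[-36,-23.5,0,0,0,0,-1],[-36,-23.5,0,0,0,0,-1],[-36,-23.5,0,0,0,0,-1],[-36,-23.5,0,0,0,0,-1],[-36,-23.5,0,0,0,0,-1],[-36,-23.5,0,0,0,0,-1],[-36,-23.5,0,0,0,0,-1],[-36,-23.5,0,0,0,0,-1]]'; python3 -m crank '[[-36,-23.5,0,0,0,0,-1],[-36,-23.5,10,0,0,0,-1],[0,0,25,0,0,-3.8,-1],[0,0,25,0,0,-3.9,-1],[0,0,0,0,0,0,-1],[0,0,0,0,0,0,-1]]'
python3 - <<'E'
from h import *
go([.482,.116,.11],rot_from([-.99,.14,0],[0,0,-1]))
s=readout.state();w=viewer.capture("wrist");print(s['force'],proj("wrist",[[.474,.116,.086],[.497,.112,.081],[.482,.114,.085]],s))
b=viewer.capture("side")
A=w[:, :, ::-1];B=cv2.resize(b[160:340,240:400,::-1],None,fx=2,fy=2,interpolation=3)
c=np.zeros((420,800,3),np.uint8);c[:,:480]=A[:,40:520];c[:360,480:]=B
cv2.imwrite("pics/w1.png",c)
E
```

```text
time_s: 1.1
ee_pos: [0.4259, 0.1798, 0.2312]
tool_rot: [-0.431, -3.112, 0.0]
force: [0.1, 1.0, -0.4]
grip_width: 0.003
time_s: 1.7
ee_pos: [0.4815, 0.1167, 0.1717]
tool_rot: [-0.223, -3.133, 0.0]
force: [0.2, -0.3, 1.1]
grip_width: -0.001
tool shift mm [-0.6 -0.6 61.7] at [0.4815 0.1167 0.1717] t 1.7
axes [[-0.99, 0.142, -0.001], [0.142, 0.99, -0.0], [0.001, -0.0, -1.0]]
turn deg [-0.01 -0.04 -0.1 ]
[ 0.18473262 -0.29829882  1.09054219] [[274.48437052 207.43015592]
 [273.90059813 231.91797406]
 [273.53240046 216.59337407]]
```

View pics/w1.png

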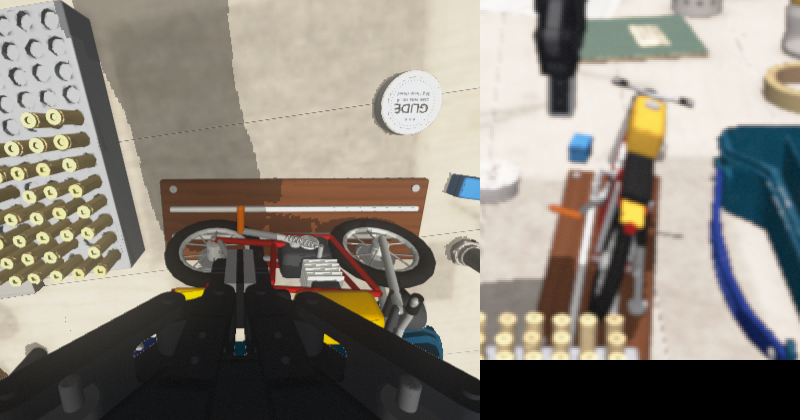

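The wrist view puts the tang tip at (280,207) and its root at (281,233), about 4.5 mm further towards +y than I predicted, and the tool is parallel to the base edge. I'll shift by +3.5 mm in y and go down.

```bash
python3 -m crank '[[0,3.5,25,0,0,0,-1],[0,0,25,0,0,0,-1],[0,0,22,0,0,0,-1],[0,0,0,0,0,0,-1]]'; python3 -m crank '[[1,0,5,0,0,0,-1],[1,0,5,0,0,0,-1],[1,0,5,0,0,0,-1],[0,0,0,0,0,0,-1]]'
```

```text
time_s: 2.2
ee_pos: [0.4813, 0.1203, 0.0983]
tool_rot: [-0.221, -3.132, 0.001]
force: [-1.3, 0.5, 0.1]
grip_width: 0.001
time_s: 2.6
ee_pos: [0.4792, 0.1205, 0.0843]
tool_rot: [0.22, 3.134, -0.0]
force: [1.0, -0.7, 0.9]
grip_width: -0.0
```

```bash
python3 -m crank '[[1.3,0,4,0,0,0,-1],[1.3,0,4,0,0,0,-1],[1.3,0,4,0,0,0,-1],[0,0,0,0,0,0,-1]]'; python3 - <<'E'
from h import *
w=viewer.capture("wrist");b=viewer.capture("side");a=viewer.capture("scene")
A=cv2.resize(a[225:405,290:435,::-1],None,fx=2.3,fy=2.3,interpolation=3);B=cv2.resize(b[195:325,265:345,::-1],None,fx=2.3,fy=2.3,interpolation=3)
c=np.zeros((560,800,3),np.uint8);c[:A.shape[0],:A.shape[1]]=A;c[:B.shape[0],340:340+B.shape[1]]=B
c[300:560,340:700]=w[130:390,100:460,::-1]
cv2.imwrite("pics/p2.png",c)
E
```

```text
time_s: 3.0
ee_pos: [0.4749, 0.1212, 0.0717]
tool_rot: [-0.22, -3.133, -0.0]
force: [0.2, -0.6, 0.5]
grip_width: -0.004
```

View pics/p2.png

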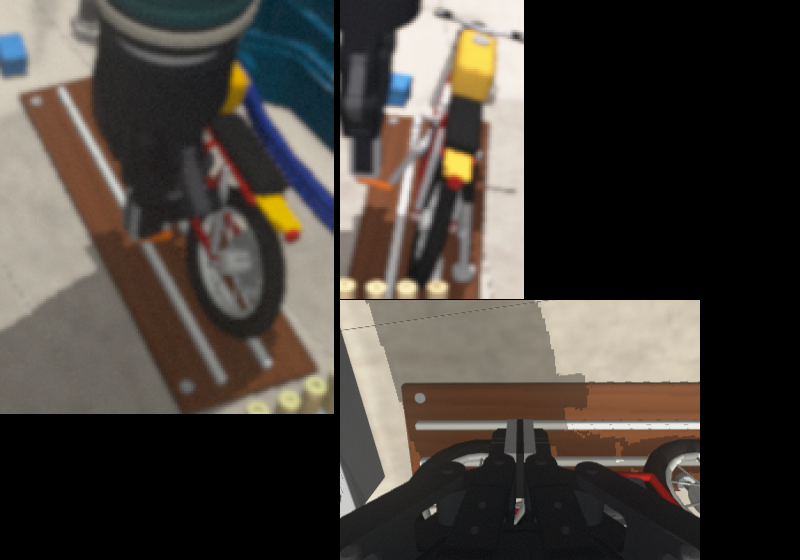

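The tang is under the fingertips and has moved down from about (283,266) to (281,275) in side pixels. I'll keep pushing, following the arc.

```bash
python3 -m crank '[[1.2,0.5,4,0,0,0,-1],[1.2,1,4,0,0,0,-1],[1.2,1,4,0,0,0,-1],[1.2,1.5,4,0,0,0,-1],[1.2,2,4,0,0,0,-1],[1,2,4,0,0,0,-1],[0,0,0,0,0,0,-1]]'; python3 -m crank '[[0.5,2,4,0,0,0,-1],[0.5,2,4,0,0,0,-1],[0,0,0,0,0,0,-1],[0,0,0,0,0,0,-1]]'
python3 - <<'E'
from h import *
b=viewer.capture("side");a=viewer.capture("scene")
A=cv2.resize(a[225:405,290:435,::-1],None,fx=2.3,fy=2.3,interpolation=3);B=cv2.resize(b[195:325,265:345,::-1],None,fx=3,fy=3,interpolation=3)
c=np.zeros((420,600,3),np.uint8);c[:A.shape[0],:A.shape[1]]=A;c[:B.shape[0],340:340+B.shape[1]]=B
cv2.imwrite("pics/p3.png",c)
E
```

```text
time_s: 3.85
ee_pos: [0.469, 0.1302, 0.0477]
tool_rot: [-0.22, -3.133, 0.0]
force: [0.4, -0.2, 0.2]
grip_width: 0.0
time_s: 4.25
ee_pos: [0.4691, 0.1341, 0.0402]
tool_rot: [-0.22, -3.134, 0.0]
force: [0.2, 0.7, 0.7]
grip_width: -0.001
```

View pics/p3.png

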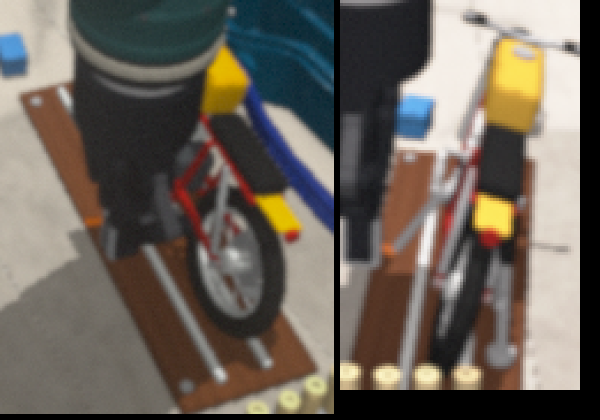

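```bash
python3 - <<'E'
from h import *
b=[.52015709,.16698221,-.14133752];p=[-1.2,1.0,.28,.0]
def W(q):
    r=R.from_euler('ZY',[p[3],p[2]]).apply(q)+[p[0],p[1],8]
    return R.from_euler('z',b[2]).apply(r)/1e3+[b[0],b[1],0]
for th in [0,.3,.6,.86,1.1,1.4,1.72]:
    a=.15-th;y=-5-50*np.cos(a);z=58+50*np.sin(a)
    o=[]
    for x in(-61,-38):
        w=W((x,y,z));o+=[np.round(w,3),np.round(proj("scene",w)[0],0),np.round(proj("side",w)[0],0)]
    print(th,*o)
E
```

```text
0 [0.471 0.12  0.088] [350. 318.] [274. 262.] [0.493 0.117 0.081] [364. 317.] [287. 266.]
0.3 [0.467 0.121 0.073] [347. 325.] [271. 269.] [0.489 0.117 0.067] [360. 324.] [285. 274.]
0.6 [0.464 0.125 0.06 ] [342. 330.] [269. 275.] [0.486 0.122 0.053] [356. 328.] [283. 279.]
0.86 [0.462 0.133 0.049] [338. 331.] [268. 277.] [0.484 0.13  0.043] [351. 330.] [281. 282.]
1.1 [0.461 0.142 0.042] [334. 330.] [268. 278.] [0.483 0.139 0.035] [347. 329.] [281. 282.]
1.4 [0.461 0.155 0.035] [329. 326.] [268. 277.] [0.483 0.152 0.029] [342. 325.] [280. 281.]
1.72 [0.463 0.171 0.033] [325. 320.] [269. 273.] [0.484 0.168 0.026] [338. 319.] [281. 277.]
```

The tang tip is near (327,321) in scene and its root near (281,278) in side, which matches about 1.6–1.72 rad in the model. I'll back off and verify.

```bash
python3 -m crank '[[0,0,-30,0,0,0,-1],[0,0,-40,0,0,0,-1],[0,0,-50,0,0,0,-1],[0,0,-50,0,0,0,0],[0,0,-20,0,0,0,1],[0,0,0,0,0,0,1],[0,0,0,0,0,0,1]]'
python3 - <<'E'
from h import *
s=readout.state();print(s['qpos'])
w=viewer.capture("wrist");b=viewer.capture("side")
B=cv2.resize(b[195:325,265:345,::-1],None,fx=3,fy=3,interpolation=3)
c=np.zeros((420,800,3),np.uint8);c[:]=0;c[:,:560]=w[:,:,::-1];c[:B.shape[0],560:]=B
cv2.imwrite("pics/p4.png",c)
np.savez("w4.npz",ee_pos=s["ee_pos"],tool_rot=s["tool_rot"])
E
```

```text
time_s: 5.05
ee_pos: [0.4691, 0.134, 0.23]
tool_rot: [0.221, 3.134, 0.0]
force: [-0.4, 0.2, -1.4]
grip_width: 0.681
[ 1.11076871e-01  1.99751103e-01 -1.38169555e-01  1.23264768e+00
 -3.55797978e-05  2.51592865e-01]
```

View pics/p4.png

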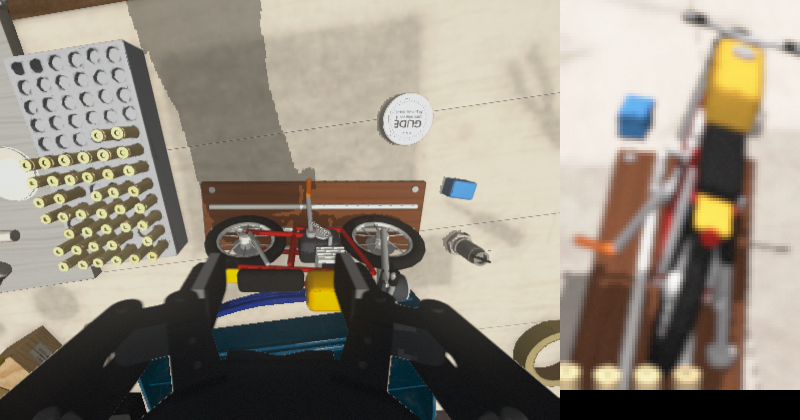

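The kickstand is down, with the tang at (308,180–205) in wrist, and the bike is still leaning. The tank's rear edge is at column 306. I'll check the model against this view and work out the grasp.

```bash
cat >> h.py <<'E'
def mkW(b,p):
    def W(q):
        r=R.from_euler('ZY',[p[3],p[2]]).apply(q)+[p[0],p[1],8]
        return R.from_euler('z',b[2]).apply(r)/1e3+[b[0],b[1],0]
    return W
E
python3 - <<'E'
from h import *
st=dict(np.load("w4.npz"))
S=lambda x,y:(290+x/3.2,225+y/3.2)
D=lambda x,y:(265+(x-466)/3.5,195+y/3.5)
bc=[("scene",S(28,132),(-48,145)),("scene",S(255,575),(-48,-145)),("scene",S(440,515),(48,-145)),("side",D(531,176),(-48,145)),("side",D(693,187),(48,145)),("side",D(676,520),(48,-145)),("wrist",(202,182),(-48,-145)),("wrist",(425.5,181.5),(-48,145))]
f=lambda b:np.concatenate([proj(n,mkW(b,[0,0,0,0])((*q,0)),st)[0]-uv for n,uv,q in bc])
s=least_squares(f,[.52,.167,-.14]);b=s.x;print(b,np.round(s.fun,1))
ob=[("scene",S(199,303),(-61,-54,65)),("side",D(503,241),(-61,-54,65)),("scene",S(250,301),(-37,-54,65)),("side",D(555,255),(-37,-54,65)),
("scene",S(193,17),(-40,58,142)),("side",D(615,19),(-40,58,142)),("scene",S(322,15),(40,58,142)),("side",D(750,57),(40,58,142)),
("wrist",(308,180),(-61,-5-50*np.cos(1.57),8)),
("scene",S(295,158),(-15,-15,110)),("scene",S(343,152),(15,-15,110)),("side",D(641,150),(-15,-15,110)),("side",D(695,150),(15,-15,110))]
f=lambda p:np.concatenate([proj(n,mkW(b,p)(q),st)[0]-uv for n,uv,q in ob])
s=least_squares(f,[0,0,.26,0],loss='soft_l1');p=s.x;print(p);print(np.round(f(p).reshape(-1,2),1).tolist())
W=mkW(b,p)
for x,y,z in [(-15,-15,110),(-15,-15,142),(-15,47,142)]:print('tank wrist px',proj("wrist",W((x,y,z)),st)[0])
print('tank',W((0,16,126)),'cap?',np.linalg.inv(R.from_euler('ZY',[p[3],p[2]]).as_matrix())@((R.from_euler('z',-b[2]).apply(np.array([.5619,.1854,.1461])-[b[0],b[1],0]))*1e3-[p[0],p[1],8]))
M=R.from_euler('z',b[2])*R.from_euler('ZY',[p[3],p[2]]);m=M.as_matrix();print(m)
Rg=rot_from(m[:,1],-m[:,2])
go(W((0,16,126-19+90)),Rg)
print('upright: Tz',R.from_euler('z',b[2]).as_matrix()[:,1])
E
```

```text
[ 0.52136098  0.16970788 -0.14241666] [-1.1 -2.4 -1.  -1.1  1.5 -1.8  0.9 -1.6  0.8 -1.5 -0.4 -1.6 -5.  -0.8
 -0.2  0. ]
[ 2.42754746 -4.11472659  0.27211737  0.01729358]
[[1.8, -0.6], [0.9, -0.3], [-0.1, -1.4], [0.1, 0.0], [-0.5, -2.0], [-0.7, -1.8], [1.9, -2.0], [3.7, 0.6], [-3.0, 0.3], [-3.5, 1.3], [-1.9, 2.1], [-2.1, -0.3], [-0.4, 5.0]]
tank wrist px [301.49016489 270.27768483]
tank wrist px [303.98101636 296.18695306]
tank wrist px [374.34217968 295.19411326]
tank [0.55877714 0.1769389  0.1293637 ] cap? [ -2.53086862  24.78467214 142.66944421]
[[ 0.95567394  0.12479685  0.26667033]
 [-0.12020482  0.99218231 -0.03354184]
 [-0.2687715   0.          0.96320397]]
tool shift mm [-102.4   55.5   31.1] at [0.4686 0.134  0.2291] t 5.15
axes [[-0.99, 0.14, -0.002], [0.14, 0.99, -0.0], [0.002, -0.0, -1.0]]
turn deg [12.2  12.06 88.52]
upright: Tz [0.14193572 0.98987588 0.        ]
```

```bash
python3 -m crank '[[-34,19,0,0,0,0,1],[-34,19,0,0,0,0,1],[-34,19,0,0,0,0,1],[0,0,0,0,0,8.3,1],[0,0,0,0,0,8.3,1],[0,0,0,0,0,8.3,1],[0,0,0,0,0,8.3,1],[0,0,0,0,0,8.3,1],[0,0,0,0,0,8.3,1],[0,0,0,0,0,8.3,1]]'; python3 -m crank '[[0,0,0,0,0,8.3,1],[0,0,0,0,0,8.3,1],[0,0,0,0,0,8.3,1],[0,0,0,0,0,5.5,1],[0,0,0,8,0,0,1],[0,0,0,7.6,0,0,1],[0,0,0,0,0,0,1],[0,0,0,0,0,0,1]]'
cat >> h.py <<'E'
B0=[.52136,.16971,-.14242];P0=[2.4,-2,.272,.01]
def gp(p): # tool pose for tank grasp
    W=mkW(B0,p);m=(R.from_euler('z',B0[2])*R.from_euler('ZY',[p[3],p[2]])).as_matrix();return W,rot_from(m[:,1],-m[:,2])
E
python3 - <<'E'
from h import *
W,Rg=gp(P0);go(W((0,16,107+60)),Rg)
w=viewer.capture("wrist");s=viewer.capture("side")
c=np.hstack([w[:,60:500,::-1],cv2.resize(s[130:340,220:400,::-1],(360,420),interpolation=3)])
cv2.imwrite("pics/p5.png",c)
s=readout.state();print([np.round(proj("wrist",W(q),s)[0]-[60,0]).tolist() for q in [(-15,-15,142),(15,-15,142),(-15,47,142),(15,47,142),(-40,58,142),(40,58,142)]])
E
```

```text
time_s: 6.15
ee_pos: [0.5777, 0.1762, 0.2288]
tool_rot: [-1.721, -2.626, 0.003]
force: [0.3, -0.6, -0.7]
grip_width: 1.002
time_s: 6.95
ee_pos: [0.579, 0.1761, 0.228]
tool_rot: [-2.185, -1.948, 0.268]
force: [0.7, 0.3, 0.4]
grip_width: 1.0
tool shift mm [ 0.2  7.2 59.4] at [0.579  0.1761 0.228 ] t 6.95
axes [[0.114, 0.957, -0.267], [0.993, -0.11, 0.03], [-0.001, -0.269, -0.963]]
turn deg [-0.02  0.31  0.97]
[[212.0, 252.0], [247.0, 252.0], [212.0, 181.0], [250.0, 181.0], [181.0, 166.0], [283.0, 168.0]]
```

View pics/p5.png

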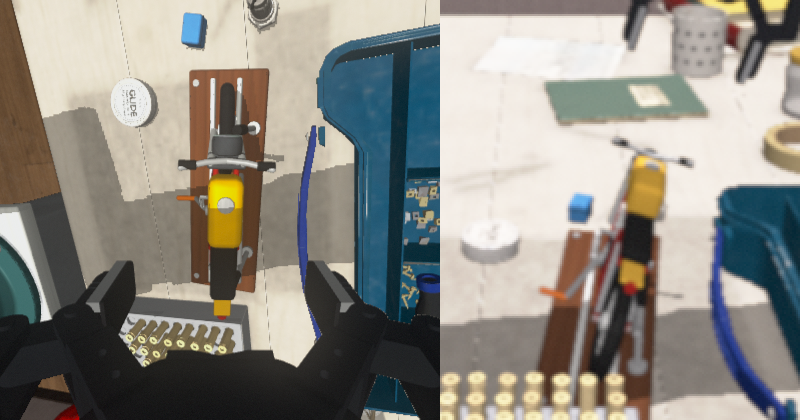

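Predicted and seen tank edges differ by about 4 px (the bike is 3.5 mm further towards -x and 2 mm further forward) and the alignment is good. I'll correct for that, go down and close.

```bash
python3 -m crank '[[2,3.7,30,0,0,0.9,1],[0,0,30,0,0,0,1],[0,0,30,0,0,0,1],[0,0,29,0,0,0,1],[0,0,0,0,0,0,1]]'; python3 -m crank '[[0,0,0,0,0,0,0],[0,0,0,0,0,0,-1],[0,0,0,0,0,0,-1],[0,0,0,0,0,0,-1],[0,0,0,0,0,0,-1],[0,0,0,0,0,0,-1],[0,0,0,0,0,0,-1]]'
python3 - <<'E'
from h import *
P0[0]=-1;P0[1]=0
W,Rg=gp(P0);go(W((0,16,107)),Rg)
P1=[-1,0,0,.01];W,Rg=gp(P1);go(W((0,16,107)),Rg)
print(readout.state()['force'],readout.state()['grip_width']*85)
w=viewer.capture("side");c=viewer.capture("scene")
cv2.imwrite("pics/p6.png",np.hstack([cv2.resize(w[150:340,220:400,::-1],(400,422),interpolation=3),cv2.resize(c[205:395,270:450,::-1],(400,422),interpolation=3)]))
E
```

```text
time_s: 7.55
ee_pos: [0.5472, 0.1816, 0.1139]
tool_rot: [-2.199, -1.932, 0.271]
force: [0.6, -0.2, 1.4]
grip_width: 0.995
time_s: 8.25
ee_pos: [0.5509, 0.1816, 0.1155]
tool_rot: [-2.201, -1.932, 0.267]
force: [2.0, 0.1, 8.2]
grip_width: 0.341
tool shift mm [0.3 1.2 4.3] at [0.5509 0.1816 0.1155] t 8.25
axes [[0.129, 0.956, -0.265], [0.992, -0.125, 0.031], [-0.004, -0.267, -0.964]]
turn deg [0.1  0.24 0.11]
tool shift mm [  0.4 -27.6   8.1] at [0.5509 0.1816 0.1155] t 8.25
axes [[0.129, 0.956, -0.265], [0.992, -0.125, 0.031], [-0.004, -0.267, -0.964]]
turn deg [-15.49   0.22   0.14]
[1.96316614 0.13227997 8.17478761] 29.025406641951975
```

View pics/p6.png

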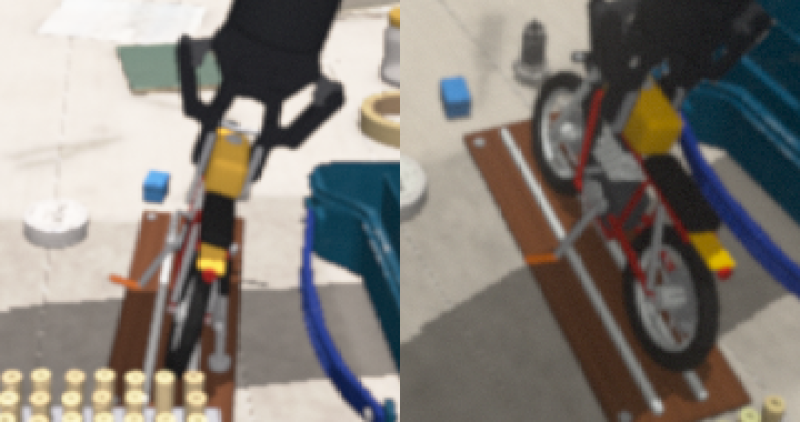

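Gripped: the opening of 29 mm matches the 30 mm tank, and the stand is down. Now I'll rotate the bike upright about the groove, with a radius of about 110 mm from the TCP.

```bash
python3 -m crank '[[0,-2.5,0,-1.3,0,0,-1],[0,-5,0.1,-2.6,0,0,-1],[0,-5,0.1,-2.6,0,0,-1],[0,-5,0.1,-2.6,0,0,-1],[0,-5,0.1,-2.6,0,0,-1],[0,-5,0.1,-2.6,0,0,-1],[0,-2.5,0,-1.3,0,0,-1],[0,0,0,0,0,0,-1],[0,0,0,0,0,0,-1]]'
python3 - <<'E'
from h import *
P1=[-1,0,0,.01];W,Rg=gp(P1);go(W((0,16,111)),Rg)
w=viewer.capture("side");c=viewer.capture("scene")
cv2.imwrite("pics/p7.png",np.hstack([cv2.resize(w[150:340,220:400,::-1],(400,422),interpolation=3),cv2.resize(c[205:395,270:450,::-1],(400,422),interpolation=3)]))
W=mkW(B0,P1)
for n in("side","scene"):
  print(n,[np.round(proj(n,W(q))[0]).tolist() for q in [(0,-140,90),(0,-80,5),(-15,-15,142),(15,-15,142)]])
E
```

```text
time_s: 9.25
ee_pos: [0.5204, 0.1855, 0.1189]
tool_rot: [2.359, 2.072, -0.006]
force: [-4.3, 3.1, 3.5]
grip_width: 0.341
tool shift mm [ 0.5  2.  -0.1] at [0.5204 0.1855 0.1189] t 9.25
axes [[0.129, 0.992, -0.002], [0.992, -0.129, -0.004], [-0.004, -0.001, -1.0]]
turn deg [-0.08  0.22  0.18]
side [[295.0, 289.0], [297.0, 310.0], [293.0, 218.0], [312.0, 219.0]]
scene [[408.0, 353.0], [378.0, 355.0], [359.0, 264.0], [378.0, 259.0]]
```

View pics/p7.png

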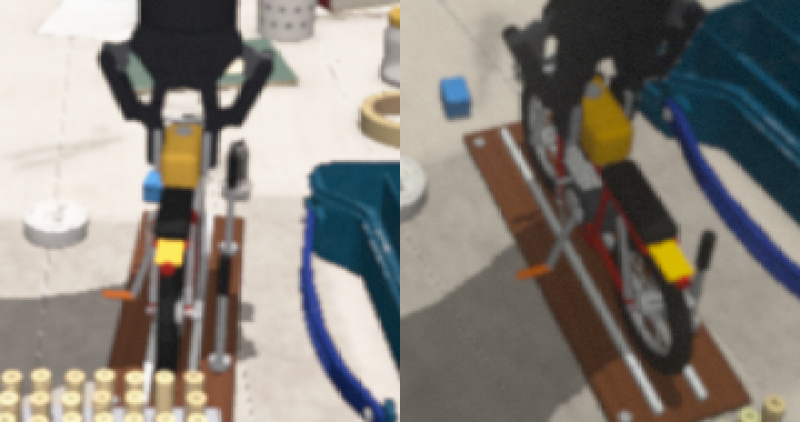

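Side and scene show the bike upright and well clear of both posts. Tank columns 293–310 match the model's 293–312, and the rear tyre at column 296 matches 297. I'll hold briefly, check the tang and hand in.

```bash
python3 -m crank '[[0,0,0,0,0,0,-1],[0,0,0,0,0,0,-1],[0,0,0,0,0,0,-1],[0,0,0,0,0,0,-1],[0,0,0,0,0,0,-1]]'
python3 - <<'E'
from h import *
from cell import bot
W=mkW(B0,[-1,0,0,.01])
for th in(1.4,1.72):
  a=.15-th;w=W((-50,-5-50*np.cos(a),58+50*np.sin(a)))
  print(th,proj("side",w)[0],proj("scene",w)[0],"seen side",(220+118*.45,150+294*.45),"scene",(270+135*.45,205+272*.45))
print(bot.hand_in())
E
```

```text
time_s: 9.85
ee_pos: [0.5206, 0.1855, 0.1189]
tool_rot: [2.36, 2.072, -0.006]
force: [-5.2, 3.4, 5.9]
grip_width: 0.339
1.4 [271.90223834 284.77432478] [332.38254314 330.95844033] seen side (273.1, 282.3) scene (330.75, 327.4)
1.72 [273.05177472 280.97053386] [328.30526997 324.35282007] seen side (273.1, 282.3) scene (330.75, 327.4)
the job is handed in; nothing more can be done
None
```

I flipped the kickstand down while the bike still leaned on its posts. I then gripped it across the yellow tank, turned it upright about the groove, and handed in at about 9.9 s while still holding it. I got no verdict back.

**Last checks:**
- **Upright:** the tool is vertical to within about 0.3°, and the tank and rear tyre were within about 2 px of an upright model in the side view.
- **Clear of the posts:** the side and scene pictures show the bike well away from them. I judged this from the pictures, as I can't measure contact force on the posts.
- **Grip:** the fingers are 29 mm apart on the 30 mm tank, and the tool position is steady.
- **Wheels in the groove:** the grip height fits tyres on the floor. About 6 N upward on the tool suggests the bike is being pressed lightly down. I only checked the rear tyre's place in the pictures.
- **Tin, die and blue box:** I didn't touch them, and saw no sign that they moved, though I didn't measure their positions at the end.

**Less certain:** the last kickstand check is not precise. The side camera puts it nearer 1.65 rad, and the scene camera nearer 1.55, which is right at the limit. I take it as fully down because the spring pulls it to the stop once it is past centre, and the pictures taken after the push agree with that. The model also disagreed with the pictures by 2–4 mm on where the bike stood before the grip, which I corrected from the wrist camera.

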